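Set the stock tags of the brazing fittings bins

TASK

Bring the hinged stock tags on the board up to date: with a fingertip, push tags over so that the tag in front of each full bin shows its disc face (leaning away from the bin) and the tag in front of the bin that is not full shows its bar face (leaning towards the bin). Each tag must lie over fully against its stop; push gently, never pinching a tag or forcing it against its stop, and leave the loose fittings, jar, mug and tools where they are.

Things in the scene. Friction and masses are not known exactly. Their poses are not given: they have to be found in the camera images.
- board: Fixed plywood board on the bench, 450 mm wide (its y) by 310, 12 thick. Origin on its underside, below the middle of the row of four tag stands; x points from tags to bins, y along the row. Stands are about 105 mm apart along y, all facing the board's x; about 150 mm from each (to +x) is the bin it belongs to: the nearest one.
- pivot_a (a point): Middle of the hinge axis of tag a, on its fixed dark steel stand (78 mm wide along y, cheeks reaching 5 mm above the axis), 57 mm above the bench. Its x axis points level towards the tag's own bin, y lies along the hinge axis, z up. Which stand is where along the row changes.
- tag_a (a joint): Hinge angle of tag a, rad (aluminium plate 56 mm wide, 4 thick, 62 long from the axis, about 40 g). 0 upright; +0.7 (hard stop): leans to its bin, black bar face up (reorder); -0.7 (hard stop): leans away from the bin, round black disc face up (full). Swings freely; past upright it falls to that stop by itself. At a stop its free edge is 40 mm beside and 47 mm above the axis.
- pivot_b (a point): Middle of the hinge axis of tag b, on its fixed dark steel stand (78 mm wide along y, cheeks reaching 5 mm above the axis), 57 mm above the bench. Its x axis points level towards the tag's own bin, y lies along the hinge axis, z up. Which stand is where along the row changes.
- tag_b (a joint): Hinge angle of tag b, rad (aluminium plate 56 mm wide, 4 thick, 62 long from the axis, about 40 g). 0 upright; +0.7 (hard stop): leans to its bin, black bar face up (reorder); -0.7 (hard stop): leans away from the bin, round black disc face up (full). Swings freely; past upright it falls to that stop by itself. At a stop its free edge is 40 mm beside and 47 mm above the axis.
- pivot_c (a point): Middle of the hinge axis of tag c, on its fixed dark steel stand (78 mm wide along y, cheeks reaching 5 mm above the axis), 57 mm above the bench. Its x axis points level towards the tag's own bin, y lies along the hinge axis, z up. Which stand is where along the row changes.
- tag_c (a joint): Hinge angle of tag c, rad (aluminium plate 56 mm wide, 4 thick, 62 long from the axis, about 40 g). 0 upright; +0.7 (hard stop): leans to its bin, black bar face up (reorder); -0.7 (hard stop): leans away from the bin, round black disc face up (full). Swings freely; past upright it falls to that stop by itself. At a stop its free edge is 40 mm beside and 47 mm above the axis.
- pivot_d (a point): Middle of the hinge axis of tag d, on its fixed dark steel stand (78 mm wide along y, cheeks reaching 5 mm above the axis), 57 mm above the bench. Its x axis points level towards the tag's own bin, y lies along the hinge axis, z up. Which stand is where along the row changes.
- tag_d (a joint): Hinge angle of tag d, rad (aluminium plate 56 mm wide, 4 thick, 62 long from the axis, about 40 g). 0 upright; +0.7 (hard stop): leans to its bin, black bar face up (reorder); -0.7 (hard stop): leans away from the bin, round black disc face up (full). Swings freely; past upright it falls to that stop by itself. At a stop its free edge is 40 mm beside and 47 mm above the axis.
- bin_elbows: Grey plastic bin fixed on the board, 110 mm deep (x) by 86 mm wide, 55 mm high, open on top. Origin under its centre. Bins change places along the row. It is FULL, heaped above the rim (to about 80 mm above the bench) with copper pipe elbows.
- bin_nuts: Grey plastic bin fixed on the board, 110 mm deep (x) by 86 mm wide, 55 mm high, open on top. Origin under its centre. Bins change places along the row. It is FULL, heaped above the rim (to about 85 mm above the bench) with brass flare nuts.
- bin_couplings: Grey plastic bin fixed on the board, 110 mm deep (x) by 86 mm wide, 55 mm high, open on top. Origin under its centre. Bins change places along the row. It is FULL, heaped above the rim (to about 85 mm above the bench) with short copper pipe couplings.
- bin_low: Grey plastic bin fixed on the board, 110 mm deep (x) by 86 mm wide, 55 mm high, open on top. Origin under its centre. Bins change places along the row. It is NOT full: only two copper couplings lie on its floor.
- loose_coupling: Loose copper ring coupling standing on the board between stands and bins, 22 mm diameter, 30 mm high; origin under its centre. Bystander.
- loose_nut: Loose brass nut standing on the board between stands and bins, 24 mm diameter, 22 mm high; origin under its centre. Bystander.
- loose_cap: Loose copper cap standing on the board on the side of the tags away from the bins, 22 mm diameter, 22 mm high; origin under its centre. Bystander.
- flux_jar: Loose jar, 64 mm diameter, 75 mm high, left of the board; origin under its centre. Bystander.
- mug: Loose blue mug, 80 mm diameter, 95 mm high, right of the board; origin under its centre. Bystander.
- wrench: Loose wrench lying flat right of the board. Bystander.
- wire_brush: Loose wire brush lying left of the board. Bystander.

How it is judged:
At the end, for the whole second after the job is handed in: The tag of each full bin is at its disc-face stop (joint below -0.62 rad) and the tag of the bin that is not full is at its bar-face stop (above 0.62 rad) ((horizontal distance between pivot_a and bin_elbows above 0.165 m or value of joint tag_a below -0.62 rad) and (horizontal distance between pivot_a and bin_nuts above 0.165 m or value of joint tag_a below -0.62 rad) and (horizontal distance between pivot_a and bin_couplings above 0.165 m or value of joint tag_a below -0.62 rad) and (horizontal distance between pivot_a and bin_low above 0.165 m or value of joint tag_a above 0.62 rad) and (horizontal distance between pivot_b and bin_elbows above 0.165 m or value of joint tag_b below -0.62 rad) and (horizontal distance between pivot_b and bin_nuts above 0.165 m or value of joint tag_b below -0.62 rad) and (horizontal distance between pivot_b and bin_couplings above 0.165 m or value of joint tag_b below -0.62 rad) and (horizontal distance between pivot_b and bin_low above 0.165 m or value of joint tag_b above 0.62 rad) and (horizontal distance between pivot_c and bin_elbows above 0.165 m or value of joint tag_c below -0.62 rad) and (horizontal distance between pivot_c and bin_nuts above 0.165 m or value of joint tag_c below -0.62 rad) and (horizontal distance between pivot_c and bin_couplings above 0.165 m or value of joint tag_c below -0.62 rad) and (horizontal distance between pivot_c and bin_low above 0.165 m or value of joint tag_c above 0.62 rad) and (horizontal distance between pivot_d and bin_elbows above 0.165 m or value of joint tag_d below -0.62 rad) and (horizontal distance between pivot_d and bin_nuts above 0.165 m or value of joint tag_d below -0.62 rad) and (horizontal distance between pivot_d and bin_couplings above 0.165 m or value of joint tag_d below -0.62 rad) and (horizontal distance between pivot_d and bin_low above 0.165 m or value of joint tag_d above 0.62 rad)); the robot touches nothing.
It fails at once if a tag is pinched or pushed hard (more than 15 N between it and the robot) (contact force between any of tag_a, tag_b, tag_c, tag_d and the arm above 15 N or contact force between any of tag_a, tag_b, tag_c, tag_d and the fingers above 15 N).
It fails at once if a loose thing is moved more than 20 mm or picked up (distance of any of loose_coupling, loose_nut, loose_cap, flux_jar, mug, wrench, wire_brush from where it was at the start of the episode above 0.02 m).
It fails at once if a small fitting, the jar or the mug is tipped over (angle between any of loose_coupling, loose_nut, loose_cap, flux_jar, mug's own z axis and vertical above 0.5 rad).
It also fails if it takes over 64 s, if anything falls off the work surface, if the arm or the gripper's body presses on something with over 40 N, if the wrist force passes 120 N, or if a joint passes its speed limit or range.

ROBOT

A 6-joint arm with a two-finger parallel gripper is mounted at the origin on the work surface. World frame = base frame: x ahead of the robot, y to its left, z up, the work surface at z = 0. Lengths are in m, angles in rad, forces in N, time in s.
With the tool pointing down it reaches from about 0.425 to 0.95 m from the base axis. Payload 3.5 kg.
Tool frame: the origin (TCP) lies midway between the tips of the shut fingers; the grasp point (between the pads) lies ctrl.grasp_offset behind it (ctrl.grasp_offset is the distance from the TCP to the grasp point, in m); x points along the fingers, y is the direction in which the jaws open and shut, and the axes are right-handed (so a half turn about x gives the same grasp; the last joint's range is limited). The gripper opens to 85 mm and grips with 20 to 120 N. Pads are 22 mm wide; open, the fingers measure 114 mm over their backs; the gripper's body (76 mm by 85 mm) begins 54 mm behind the grasp point. The pads swing forward as they close: fully open they stand 13 mm farther back than shut.
Start: joints at [-1.422, 0.286, 1.577, -0, 1.279, -0.15], TCP at [0.199, -0.645, 0.231] pointing down, gripper open.
Joint ranges: [-2.77, 2.77], [-0.9, 2.22], [0.21, 2.48], [-1.53, 4.67], [0.24, 2.81], [-2.84, 2.84]. Speed limits (rad/s): [2.79, 2.79, 3.14, 3.14, 3.14, 3.14].

INTERFACE

Orientations are given as a unit quaternion [x, y, z, w].
In Python, from plant import readout, read_camera, sign_off, ctrl gives the robot as it stands.
- The arm moves only by the tool drive_tool, never from a script. Its argument "steps" is a list of rows, each a list of 5 numbers: the shift along the tool's x, y, z in cm, then the turn about the tool's x in degrees, then the opening, from 0 (shut) to 1 (fully open). A call has 1 to 10 rows; each row shifts and turns the commanded pose from where the row before left it, along the tool's axes as they then stand; what a row does not reach is not made up. A row lasts 1/10 s, in which the tool goes at most 50 mm and 8.59 degrees, less where a joint would pass 70% of its speed; a pose out of reach is approached as far as the arm can. A call is refused whole if a number of a shift passes 5 or a number of a turn 8.59, either way. A call with a gripper value outside its range is refused whole. The fingers move at their own pace and stop on an object; "force" is the grip in N (left out, the last holds). Time passes only in rows, so rows that do not move let the fingers close. It gives the time, the measured TCP pose, the force and the opening at its end, in the units of the state.
- readout.get_state(): the state, without advancing time (a new reading comes with each control period).
- read_camera(name): name is "side" or "top"; returns a dict with "frame" (384x512x3 uint8, red, green, blue), "vertical_fov" (degrees; the focal length in pixels is half the picture's height over the tangent of half this angle, whatever the lens; pixels are square), "cx", "cy" (the principal point, pixels), "k1" (the pictures are not rectified: a ray, as slopes to the right and down, at radius r is drawn at 1 + k1 r^2 times it, then the intrinsics apply), "eye" and "orientation" of the camera in the world. Camera axes: x right, y up, looking along -z (the intrinsics and any distortion apply to the point x, -y, -z); pixel columns grow to the right and rows downward; lengths in m; the calibration is good to about 2 mm. A picture is of the moment at which its call begins. There is no depth.
- sign_off(): hands the job in, once; it reports no verdict.
The state is a dict: "time": time; "qpos": joint angles; "dq": joint speeds; "joint_efforts": joint torques, N m; "eef_pos": TCP position; "tcp_rot": TCP orientation; "contact_force": force on the tool from outside, world axes, zero at the start; "wrist_torque": the same for the moment, N m; "opening": opening from 0.0 (shut) to 1.0 (fully open).
Only numpy, scipy, OpenCV 4.12 (cv2) and the standard library are available. Lean on these libraries where they do the work, as an engineer would, in place of code of your own. Each camera call takes 0.05 s, during which the arm holds its last target. There are 200 camera calls.

## Working session

There is one attempt and no reset: what is moved stays moved. The work goes in short steps, Python scripts to look and compute and a tool call to move; the robot and the scene stay as the last step left them, time stands still between calls to the robot, and variables do not carry over. Pictures are saved under pics/ and viewed, about 8 in all and at most 12, crops included, and the job is handed in when it is done.

Besides the shell and the picture viewer there is one more tool, called after "Emit:" by a JSON object that holds its "method" and its "body", one argument or row to a line. drive_tool: Moves the arm, as the interface text tells. Its arguments: {"type":"object","properties":{"steps":{"type":"array","items":{"type":"array","items":{"type":"number"}}},"force":{"type":"number"}},"required":["steps"]}

```bash
mkdir -p pics
cat > h.py <<'E'
import numpy as np, cv2
from scipy.spatial.transform import Rotation as R
from plant import readout, read_camera, sign_off, ctrl
def K(c):
    f=c["frame"].shape[0]/2/np.tan(np.radians(c["vertical_fov"])/2)
    return np.array([[f,0,c["cx"]],[0,f,c["cy"]],[0,0,1.]])
def ray(c,u,v):
    p=cv2.undistortPoints(np.array([[[u,v]]],float),K(c),np.array([c["k1"],0,0,0,0.]))[0,0]
    return np.array(c["eye"]),R.from_quat(c["orientation"]).apply([p[0],-p[1],-1])
def onz(c,u,v,z):
    e,d=ray(c,u,v); return e+d*(z-e[2])/d[2]
def proj(c,P):
    q=R.from_quat(c["orientation"]).inv().apply(np.atleast_2d(P)-c["eye"])*[1,-1,-1]
    return cv2.projectPoints(q,np.zeros(3),np.zeros(3),K(c),np.array([c["k1"],0,0,0,0.]))[0][:,0]
def snap(name,fn):
    c=read_camera(name); np.save(fn+".npy",c,allow_pickle=True)
    cv2.imwrite("pics/"+fn+".png",cv2.resize(c["frame"][:,:,::-1],(768,576),interpolation=cv2.INTER_CUBIC)); return c
E
python3 - <<'E'
from h import *
for n in("top","side"):
    c=snap(n,n+"0"); print(n,c["vertical_fov"],c["cx"],c["cy"],c["k1"],c["eye"],c["orientation"])
s=readout.get_state(); print(s["time"],s["eef_pos"],s["tcp_rot"],R.from_quat(s["tcp_rot"]).as_matrix().round(3),s["opening"],ctrl.grasp_offset)
E
```

```text
top 49.67061167239775 257.1181292369504 187.7826237946966 -0.05521992884715553 [ 0.40882169 -0.01369884  1.33124971] [ 0.04471176 -0.02740895 -0.69850175  0.71368404]
side 49.077180097193434 250.693890643604 188.54367054823607 -0.08647042735115804 [0.1635469  0.88963397 0.87920621] [-0.09015877  0.41391268  0.8877386  -0.18018842]
0.1 [ 0.19864541 -0.64448346  0.23005193] [ 0.69923517  0.10603043 -0.69922101  0.10448782] [[-0.     0.294 -0.956]
 [ 0.002 -0.956 -0.294]
 [-1.    -0.002 -0.   ]] 1.0020269821786774 0.0187
```

View pics/top0.png

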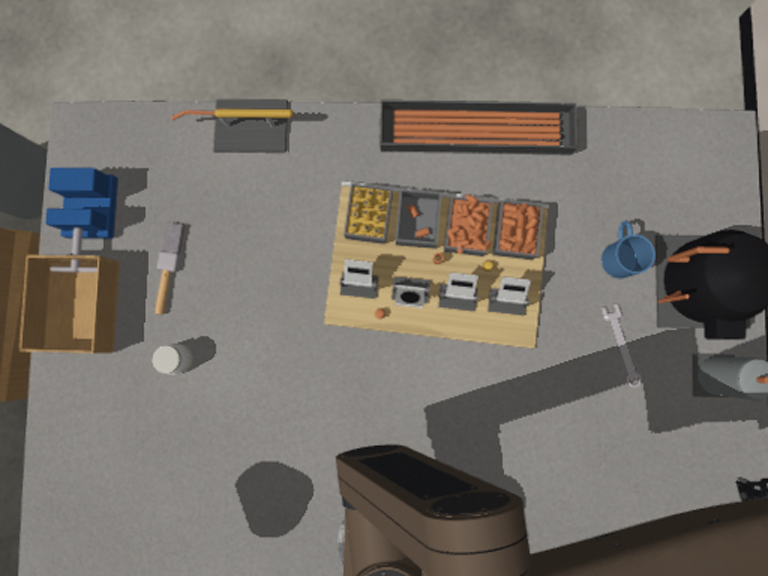

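View pics/side0.png

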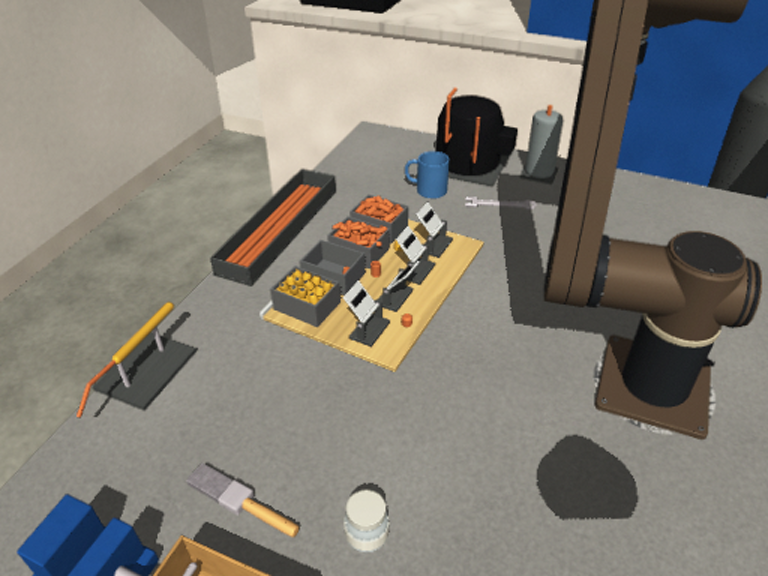

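The top view shows, left to right at 768×576, bins of nuts (369,212), low (418,218), and two copper-heaped bins (470,222) and (520,227). Tags 1, 3 and 4 show bars at (359,272), (462,287) and (513,292). Tag 2, the low bin's, shows a disc at (409,294), so all four tags must be flipped. The loose fittings are at (438,257), (489,265) and (380,313). The side view agrees.

```bash
cat > m.py <<'E'
from h import *
c=np.load("top0.npy",allow_pickle=True).item(); im=c["frame"]
hsv=cv2.cvtColor(im,cv2.COLOR_RGB2HSV)
H,S,V=[hsv[...,i].astype(int) for i in range(3)]
# board
m=((H>12)&(H<30)&(S>60)&(V>110)).astype(np.uint8); m[:115]=0;m[240:]=0;m[:,:205]=0;m[:,380:]=0
m=cv2.morphologyEx(m,cv2.MORPH_OPEN,np.ones((3,3)))
pts=np.argwhere(m)[:,::-1]; hull=cv2.convexHull(pts.astype(np.float32)); box=cv2.minAreaRect(hull)
cor=np.array([onz(c,*p,.012) for p in cv2.boxPoints(box)]); print("board",cv2.boxPoints(box).round(1).tolist(),cor.round(4).tolist(),[np.linalg.norm(cor[i]-cor[i-1]).round(3) for i in range(4)])
# front edge line fit: lowest mask pixel per column
xs=range(225,350); fr=np.array([onz(c,x,np.argwhere(m[:,x]).max()+.5,.012)[:2] for x in xs])
k=cv2.fitLine(fr.astype(np.float32),cv2.DIST_HUBER,0,.01,.01).ravel(); print("front line",k)
# tags
w=((S<40)&(V>165)).astype(np.uint8); w[:160]=0;w[215:]=0;w[:,215:]=w[:,215:]; w[:,:215]=0;w[:,365:]=0
n,l,st,ce=cv2.connectedComponentsWithStats(w)
for i in range(1,n):
    if st[i,4]>30: print(st[i],ce[i].round(1),onz(c,*ce[i],.08).round(4))
crop=im[110:240,205:380,::-1]; cv2.imwrite("pics/crop0.png",cv2.resize(crop,None,fx=4.5,fy=4.5,interpolation=cv2.INTER_CUBIC))
E
python3 m.py
```

```text
board [[215.5, 215.5], [226.39999389648438, 122.5], [367.3999938964844, 139.0], [356.5, 232.0]] [[0.4522, 0.1506, 0.012], [0.7554, 0.1252, 0.012], [0.7092, -0.3327, 0.012], [0.4097, -0.2969, 0.012]] [np.float64(0.45), np.float64(0.304), np.float64(0.46), np.float64(0.302)]
front line [ 0.09498212  0.995479    0.43077826 -0.07683697]
[229 173  19  18 191] [237.8 181.8] [0.5537 0.0776 0.08  ]
[297 182  21  17 192] [306.8 190.4] [ 0.5316 -0.1322  0.08  ]
[332 185  21  17 194] [341.5 193.4] [ 0.5249 -0.237   0.08  ]
```

View pics/crop0.png

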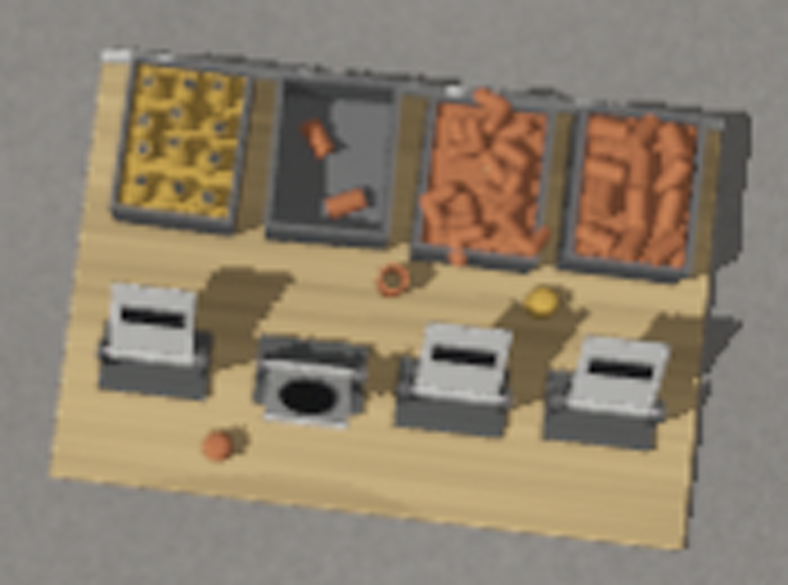

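```bash
cat > n.py <<'E'
from h import *
c=np.load("top0.npy",allow_pickle=True).item()
a=np.arctan2(-.095,.9955); bx=np.array([np.cos(a),np.sin(a)]); by=np.array([-bx[1],bx[0]])
g=lambda u,v,z:onz(c,205+u/4.5,110+v/4.5,z)
P=[]
for n,(p,q),s in[("t1",((112,284),(197,293)),1),("t2",((263,414),(348,427)),-1),("t3",((428,325),(512,332)),1),("t4",((585,339),(668,346)),1)]:
    A,B=g(*p,.1055),g(*q,.1055); m=(A+B)[:2]/2-s*.0385*bx; P.append(m)
    print(n,m.round(4),"width",np.linalg.norm(A-B).round(4),"board",(m@bx).round(4),(m@by).round(4))
for n,p,z in[("coupl",(393,279),.042),("nut",(541,300),.034),("cap",(218,445),.034)]:
    w=g(*p,z)[:2]; print(n,w.round(3),((w-P[0])@bx).round(3),((w-P[0])@by).round(3))
# bins' front rim centre
for p,q in[((112,212),(237,230)),((565,262),(695,277))]:
    m=(g(*p,.067)+g(*q,.067))[:2]/2; print("bin",((m-P[0])@bx).round(3),((m-P[0])@by).round(3))
# side check: pivot+edge projected in side image (768 px scale)
s=np.load("side0.npy",allow_pickle=True).item()
for m,t in zip(P,(1,-1,1,1)): print((proj(s,[[*(m+t*.04*bx),.104],[*m,.057]])*1.5).round(0).tolist())
st=readout.get_state(); print((P[3]+.072*bx-st["eef_pos"][:2]).round(4), np.degrees(a))
E
python3 n.py
```

```text
t1 [0.5356 0.0755] width 0.0568 board 0.526 0.126
t2 [ 0.5268 -0.0336] width 0.0565 board 0.5276 0.0166
t3 [ 0.5131 -0.1336] width 0.0555 board 0.5235 -0.0842
t4 [ 0.5059 -0.2367] width 0.0548 board 0.5261 -0.1876
coupl [ 0.592 -0.09 ] 0.072 -0.159
nut [ 0.581 -0.194] 0.071 -0.264
cap [0.475 0.03 ] -0.056 -0.051
bin 0.091 -0.005
bin 0.094 -0.318
[[351.0, 288.0], [370.0, 313.0]]
[[414.0, 268.0], [395.0, 280.0]]
[[402.0, 231.0], [419.0, 254.0]]
[[422.0, 208.0], [437.0, 230.0]]
[0.379  0.4009] -5.451196107007767
```

Emit:
{"method": "drive_tool", "body": {
  "steps": [
    [-2.5,0,0,7.5,0],
    [-2.5,0,0,7.5,0],
    [-2.5,0,0,7.5,0],
    [-2.5,0,0,0,0],
    [0,-4,0,0,0],
    [0,-4,0,0,0],
    [0,-4,0,0,0],
    [0,-4,0,0,0],
    [0,-4,0,0,0],
    [0,-3,-3,0,0]
  ]
}}

```text
time: 1.1
eef_pos: [0.2488, -0.4167, 0.3308]
tcp_rot: [-0.706, 0.034, 0.707, 0.034]
contact_force: [1.4, -0.3, 0.2]
opening: 0.0
```

Emit:
{"method": "drive_tool", "body": {
  "steps": [
    [0,-3,-3,0,0],
    [0,-3,-3,0,0],
    [0,-3,-3,0,0],
    [0,-3,-3,0,0],
    [0,-3,-3,0,0],
    [0,-3,-3,0,0],
    [0,-2.5,-3,0,0],
    [0,0,-3,0,0],
    [0,0,-3,0,0],
    [0,0,0,0,0]
  ]
}}

```text
time: 2.1
eef_pos: [0.5402, -0.2396, 0.3296]
tcp_rot: [-0.706, 0.032, 0.707, 0.033]
contact_force: [-1.0, 0.2, -0.2]
opening: -0.004
```

```bash
cat > w.py <<'E'
from h import *
a=np.radians(-5.45); bx=np.array([np.cos(a),np.sin(a)]); by=np.array([-bx[1],bx[0]])
s=readout.get_state(); p=np.array(s["eef_pos"]); q=R.from_quat(s["tcp_rot"]).as_matrix()
print("t",s["time"],"pos",p.round(4),"op",round(s["opening"],2),"F",np.round(s["contact_force"],1)); print(q.round(3).tolist())
for n,y in zip("1234",(.1235,.0185,-.0845,-.1885)):print(n,"dbx",(p[:2]@bx-.526).round(4),"dby",(p[:2]@by-y).round(4))
E
python3 w.py
```

```text
t 2.1 pos [ 0.5402 -0.2396  0.3296] op -0.0 F [-1.   0.2 -0.2]
[[-0.001, -0.092, -0.996], [0.001, -0.996, 0.092], [-1.0, -0.001, 0.002]]
1 dbx 0.0345 dby -0.3107
2 dbx 0.0345 dby -0.2057
3 dbx 0.0345 dby -0.1027
4 dbx 0.0345 dby 0.0013
```

Emit:
{"method": "drive_tool", "body": {
  "steps": [
    [0,0,-2,0,0],
    [2,0,-1.8,0,0],
    [4,0,0,0,0],
    [4,0,0,0,0],
    [4,0,0,0,0],
    [4,0,0,0,0],
    [3,0,0,0,0],
    [2,0,0,0,0],
    [1,0,0,0,0],
    [0,0,0,0,0]
  ]
}}

```text
time: 3.1
eef_pos: [0.5745, -0.2432, 0.0896]
tcp_rot: [-0.705, 0.033, 0.708, 0.034]
contact_force: [-0.5, 0.0, 0.1]
opening: -0.0
```

```bash
python3 w.py; python3 -c "
from h import *
snap('side','side1')
c=np.load('side1.npy',allow_pickle=True).item()['frame'][100:260,170:340,::-1]
cv2.imwrite('pics/side1c.png',cv2.resize(c,None,fx=3.6,fy=3.6,interpolation=cv2.INTER_CUBIC))"
```

```text
t 3.1 pos [ 0.5745 -0.2432  0.0896] op -0.0 F [-0.5  0.   0.1]
[[-0.003, -0.094, -0.996], [0.002, -0.996, 0.094], [-1.0, -0.002, 0.003]]
1 dbx 0.069 dby -0.311
2 dbx 0.069 dby -0.206
3 dbx 0.069 dby -0.103
4 dbx 0.069 dby 0.001
```

View pics/side1c.png

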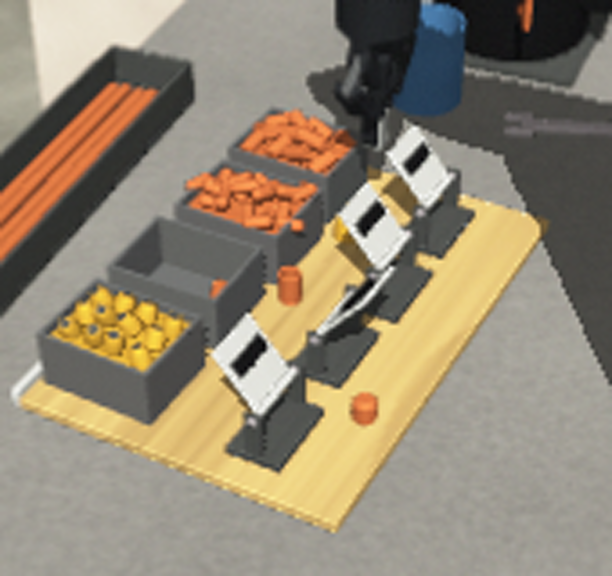

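The side view shows the shut fingertip between tag 4 and its bin, behind the tag's free edge, at crop pixel (375,150). It is clear of both, so I'll push slowly.

Emit:
{"method": "drive_tool", "body": {
  "steps": [
    [0,0,0.5,0,0],
    [0,0,0.5,0,0],
    [0,0,0.5,0,0],
    [0,0,0.5,0,0],
    [0,0,0.5,0,0],
    [0,0,0.5,0,0],
    [0,0,0.5,0,0],
    [0,0,0.5,0,0],
    [0,0,0.5,0,0],
    [0,0,0.5,0,0]
  ]
}}

```text
time: 4.15
eef_pos: [0.5257, -0.2389, 0.0912]
tcp_rot: [-0.706, 0.033, 0.706, 0.033]
contact_force: [0.4, 0.5, 0.5]
opening: -0.0
```

Emit:
{"method": "drive_tool", "body": {
  "steps": [
    [0,0,0.5,0,0],
    [0,0,0.5,0,0],
    [0,0,0.5,0,0],
    [0,0,0.5,0,0],
    [0,0,0.2,0,0],
    [0,0,0,0,0],
    [0,0,0,0,0],
    [0,0,0,0,0],
    [0,0,0,0,0]
  ]
}}

```text
time: 5.05
eef_pos: [0.5045, -0.237, 0.0914]
tcp_rot: [0.706, -0.033, -0.706, -0.033]
contact_force: [-0.2, 0.3, -0.2]
opening: -0.0
```

```bash
cat > v.py <<'E'
from h import *
import sys
n=sys.argv[1]
c=snap('side','s'+n)['frame'][100:260,170:340,::-1]
cv2.imwrite('pics/s%sc.png'%n,cv2.resize(c,None,fx=3.6,fy=3.6,interpolation=cv2.INTER_CUBIC))
E
python3 w.py; python3 v.py 2
```

```text
t 5.05 pos [ 0.5045 -0.237   0.0914] op -0.0 F [-0.2  0.3 -0.2]
[[0.0, -0.094, -0.996], [-0.0, -0.996, 0.094], [-1.0, 0.0, -0.0]]
1 dbx -0.0012 dby -0.3115
2 dbx -0.0012 dby -0.2065
3 dbx -0.0012 dby -0.1035
4 dbx -0.0012 dby 0.0005
```

View pics/s2c.png

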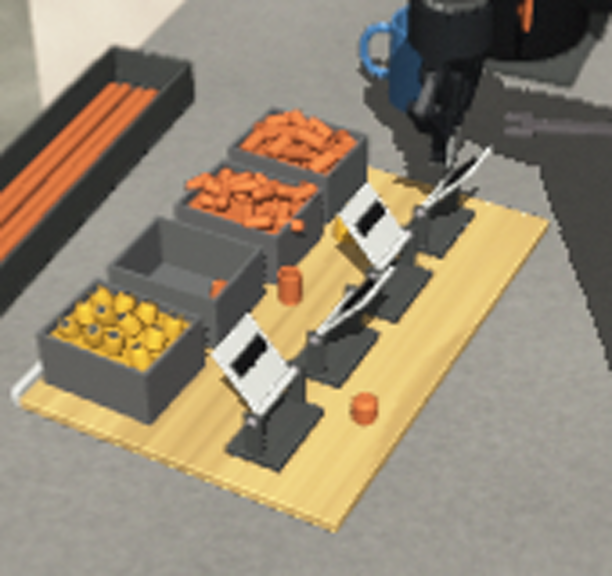

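Tag 4 now leans away from its bin, its edge at crop (490,150), at the same slope as tag 2. Tag 3 is next.

Emit:
{"method": "drive_tool", "body": {
  "steps": [
    [-4,0,0,0,0],
    [-3,0,0,0,0],
    [0,-2,-2,0,0],
    [0,-3,-3,0,0],
    [0,-3,-2,0,0],
    [0,-2.3,-0.2,0,0],
    [2,0,0,0,0],
    [3,0,0,0,0],
    [2,0,0,0,0],
    [0,0,0,0,0]
  ]
}}

```text
time: 6.1
eef_pos: [0.5832, -0.1399, 0.0874]
tcp_rot: [-0.704, 0.032, 0.709, 0.034]
contact_force: [-0.9, 0.1, -0.2]
opening: 0.005
```

Emit:
{"method": "drive_tool", "body": {
  "steps": [
    [0,0,0.5,0,0],
    [0,0,0.5,0,0],
    [0,0,0.5,0,0],
    [0,0,0.5,0,0],
    [0,0,0.5,0,0],
    [0,0,0.5,0,0],
    [0,0,0.5,0,0],
    [0,0,0.5,0,0],
    [0,0,0.5,0,0],
    [0,0,0.5,0,0]
  ]
}}

```text
time: 7.1
eef_pos: [0.5354, -0.1364, 0.0912]
tcp_rot: [-0.706, 0.033, 0.706, 0.033]
contact_force: [-0.3, -0.4, -0.3]
opening: -0.001
```

Emit:
{"method": "drive_tool", "body": {
  "steps": [
    [0,0,0.5,0,0],
    [0,0,0.5,0,0],
    [0,0,0.5,0,0],
    [0,0,0.5,0,0],
    [0,0,0.2,0,0],
    [0,0,0,0,0],
    [0,0,0,0,0],
    [0,0,0,0,0],
    [0,0,0,0,0]
  ]
}}

```text
time: 8.0
eef_pos: [0.5142, -0.1344, 0.0914]
tcp_rot: [0.706, -0.033, -0.706, -0.033]
contact_force: [-0.1, 0.2, 0.3]
opening: 0.005
```

```bash
python3 w.py
```

```text
t 8.0 pos [ 0.5142 -0.1344  0.0914] op 0.01 F [-0.1  0.2  0.3]
[[0.0, -0.094, -0.996], [-0.0, -0.996, 0.094], [-1.0, 0.0, -0.0]]
1 dbx -0.0014 dby -0.2085
2 dbx -0.0014 dby -0.1035
3 dbx -0.0014 dby -0.0005
4 dbx -0.0014 dby 0.1035
```

Emit:
{"method": "drive_tool", "body": {
  "steps": [
    [-4,0,0,0,0],
    [-3,0,0,0,0],
    [0,-3,-2,0,0],
    [0,-4,-2,0,0],
    [0,-4,-2,0,0],
    [0,-4,-1.2,0,0],
    [0,-4,0,0,0],
    [0,-1.9,0,0,0],
    [0,0,0,0,0]
  ]
}}

```text
time: 8.9
eef_pos: [0.6053, 0.0696, 0.1611]
tcp_rot: [-0.706, 0.032, 0.707, 0.032]
contact_force: [0.2, -0.3, 0.1]
opening: -0.001
```

Emit:
{"method": "drive_tool", "body": {
  "steps": [
    [2,0,0,0,0],
    [3,0,0,0,0],
    [2,0,0,0,0],
    [0,0,0.2,0,0],
    [0,0,0.5,0,0],
    [0,0,0.5,0,0],
    [0,0,0.5,0,0],
    [0,0,0.5,0,0],
    [0,0,0.5,0,0],
    [0,0,0.5,0,0]
  ]
}}

```text
time: 9.9
eef_pos: [0.5732, 0.07, 0.0918]
tcp_rot: [0.707, -0.033, -0.706, -0.033]
contact_force: [0.2, 0.6, 0.3]
opening: -0.002
```

Emit:
{"method": "drive_tool", "body": {
  "steps": [
    [0,0,0.5,0,0],
    [0,0,0.5,0,0],
    [0,0,0.5,0,0],
    [0,0,0.5,0,0],
    [0,0,0.5,0,0],
    [0,0,0.5,0,0],
    [0,0,0.5,0,0],
    [0,0,0.5,0,0],
    [0,0,0,0,0],
    [0,0,0,0,0]
  ]
}}

```text
time: 10.9
eef_pos: [0.5336, 0.0737, 0.0914]
tcp_rot: [0.706, -0.033, -0.706, -0.033]
contact_force: [-0.2, 0.7, -0.5]
opening: 0.005
```

Emit:
{"method": "drive_tool", "body": {
  "steps": [
    [0,0,0,0,0],
    [-2,0,0,0,0],
    [-3,0,0,0,0],
    [-2,0,0,0,0],
    [0,0,0,0,0]
  ]
}}

```text
time: 11.4
eef_pos: [0.5362, 0.0736, 0.1651]
tcp_rot: [0.709, -0.033, -0.704, -0.033]
contact_force: [0.2, 1.1, 0.2]
opening: -0.0
```

```bash
python3 w.py; python3 v.py 3
```

```text
t 11.4 pos [0.5362 0.0736 0.1651] op -0.0 F [0.2 1.1 0.2]
[[0.008, -0.094, -0.996], [-0.0, -0.996, 0.094], [-1.0, -0.0, -0.008]]
1 dbx 0.0008 dby 0.0007
2 dbx 0.0008 dby 0.1057
3 dbx 0.0008 dby 0.2087
4 dbx 0.0008 dby 0.3127
```

View pics/s3c.png

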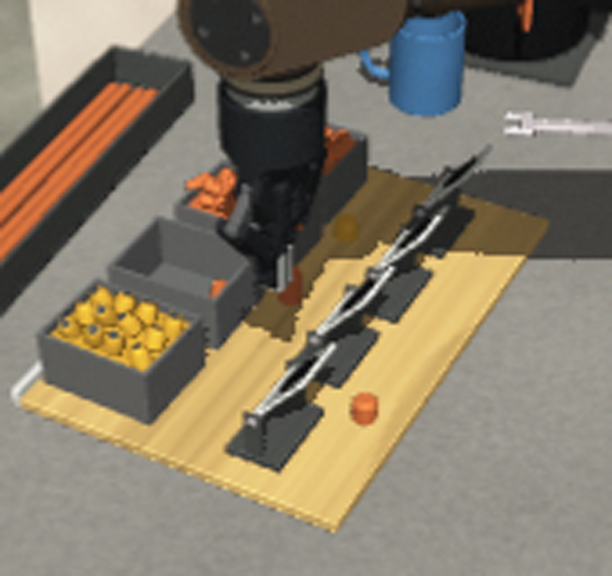

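All four tags now lean away from their bins (edges from crop (330,350) to (490,150)), and the fittings are undisturbed. Last is tag 2, the low bin's, pushed from its far side towards the bin.

Emit:
{"method": "drive_tool", "body": {
  "steps": [
    [0,3,2,0,0],
    [0,4,3,0,0],
    [0,3.5,2,0,0],
    [0,0,0,0,0],
    [0,0,0,0,0]
  ]
}}

```text
time: 11.95
eef_pos: [0.4532, -0.0246, 0.16]
tcp_rot: [-0.706, 0.034, 0.707, 0.034]
contact_force: [-0.2, 0.0, -0.0]
opening: 0.001
```

```bash
python3 w.py
```

```text
t 11.95 pos [ 0.4532 -0.0246  0.16  ] op 0.0 F [-0.2  0.  -0. ]
[[-0.002, -0.096, -0.995], [0.001, -0.995, 0.096], [-1.0, -0.001, 0.002]]
1 dbx -0.0725 dby -0.1049
2 dbx -0.0725 dby 0.0001
3 dbx -0.0725 dby 0.1031
4 dbx -0.0725 dby 0.2071
```

Emit:
{"method": "drive_tool", "body": {
  "steps": [
    [2,0,0,0,0],
    [3,0,0,0,0],
    [2,0,0,0,0],
    [0,0,0,0,0],
    [0,0,-0.5,0,0],
    [0,0,-0.5,0,0],
    [0,0,-0.5,0,0],
    [0,0,-0.5,0,0],
    [0,0,-0.5,0,0],
    [0,0,-0.5,0,0]
  ]
}}

```text
time: 12.95
eef_pos: [0.4845, -0.0272, 0.0916]
tcp_rot: [0.706, -0.033, -0.706, -0.033]
contact_force: [-0.3, -0.0, 0.4]
opening: -0.003
```

Emit:
{"method": "drive_tool", "body": {
  "steps": [
    [0,0,-0.5,0,0],
    [0,0,-0.5,0,0],
    [0,0,-0.5,0,0],
    [0,0,-0.5,0,0],
    [0,0,-0.5,0,0],
    [0,0,-0.5,0,0],
    [0,0,-0.5,0,0],
    [0,0,-0.5,0,0],
    [0,0,-0.2,0,0],
    [0,0,0,0,0]
  ]
}}

```text
time: 13.95
eef_pos: [0.526, -0.0311, 0.0913]
tcp_rot: [0.706, -0.033, -0.706, -0.033]
contact_force: [-0.2, 0.2, 0.0]
opening: -0.0
```

Emit:
{"method": "drive_tool", "body": {
  "steps": [
    [0,0,0,0,0],
    [0,0,0,0,0],
    [-2,0,0,0,0],
    [-4,0,0,0,0],
    [-4,0,0,0,0],
    [-4,0,0,0,0],
    [-4,0,0,0,0],
    [-2,0,0,0,0],
    [0,0,0,0,0],
    [0,0,0,0,0]
  ]
}}

```text
time: 14.95
eef_pos: [0.5253, -0.0309, 0.2906]
tcp_rot: [-0.706, 0.033, 0.707, 0.033]
contact_force: [-0.3, 0.2, -0.8]
opening: 0.0
```

```bash
python3 w.py; python3 v.py 4
```

```text
t 14.95 pos [ 0.5253 -0.0309  0.2906] op 0.0 F [-0.3  0.2 -0.8]
[[-0.001, -0.094, -0.996], [0.0, -0.996, 0.094], [-1.0, -0.0, 0.001]]
1 dbx -0.0001 dby -0.1044
2 dbx -0.0001 dby 0.0006
3 dbx -0.0001 dby 0.1036
4 dbx -0.0001 dby 0.2076
```

View pics/s4c.png

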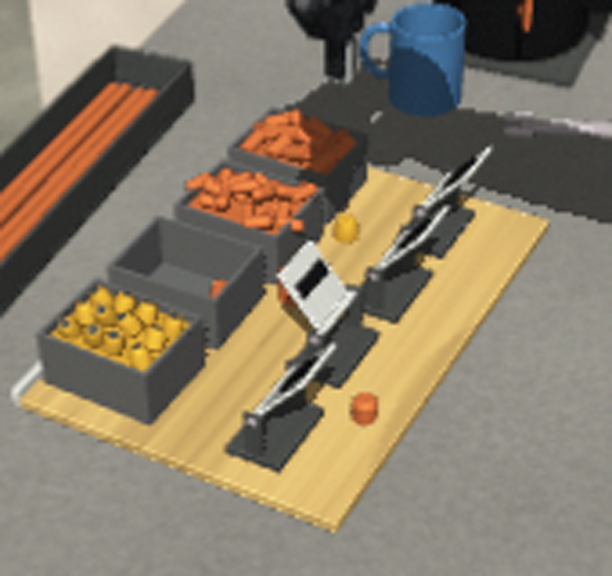

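Tag 2 now shows its bar face, leaning to the low bin at crop (315,285). The other three lean away, the fittings are where they were and the gripper is clear, so I'm handing in.

```bash
python3 -c "
from h import *
print(sign_off())"
```

```text
the job is handed in; nothing more can be done
None
```

All four tags started on the wrong face. With the shut fingertip I pushed the tags of the nuts bin and the two copper-fitting bins away from their bins, so they show the disc face. I pushed the low bin's tag towards its bin, so it shows the bar face.

The last side picture, taken before hand-in, showed each tag lying at the same slope as tags already resting on their stops. I judged this by eye and did not measure the hinge angles. The loose fittings looked unmoved and the gripper was about 0.29 m up, clear of everything. The arm took 15 s in all. Wrist force readings at the end of each move stayed near 1 N, though I had no reading of the force on the tags themselves. No check failed or disagreed.

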